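Run a fingertip along the curved row of vial caps

ROBOT

A 6-joint arm with a two-finger parallel gripper is mounted at the origin on a cart in front of the work surface, level with it; the furniture and walls round the work are solid. World frame = base frame: x ahead of the robot, y to its left, z up, the work surface at z = 0. Lengths are in mm, angles in rad, forces in N, time in s.
With the tool pointing down it reaches from about 275 to 1000 mm from the base axis. Payload 8.4 kg.
Tool frame: the origin (TCP) lies between the finger pads, 19 mm behind the fingertips; this is the grasp point; z points along the fingers, y is the line along which they close (so a half turn about z gives the same grasp; the last joint's range is limited). The gripper opens to 85 mm and grips with 20 to 120 N. Pads are 22 mm wide; open, the fingers measure 114 mm over their backs; the gripper's body (76 mm by 85 mm) begins 54 mm behind the grasp point. The pads swing forward as they close: fully open they stand 13 mm farther back than shut.
Start: joints at [-0.002, 0.353, 1.633, -0, 1.155, -0.002], TCP at [625.002, -0, 249.981] pointing down, gripper open.
Joint ranges: [-2.63, 2.63], [-0.92, 2.1], [0.06, 2.66], [-1.3, 4.44], [0, 2.69], [-3.02, 3.02]. Speed limits (rad/s): [2.22, 2.22, 2.79, 3.14, 3.14, 3.14].

INTERFACE

Orientations are given as [roll, pitch, yaw] about the fixed x, y, z axes, in that order (R = Rz(yaw) Ry(pitch) Rx(roll)).
In Python, from rig import r gives the robot as it stands. The module is installed in compiled form; this text tells all that it offers.
- The arm moves only by the tool play_rows, never from a script. Its argument "rows" is a list of rows, each an object with "dp": the shift along the tool's x, y, z in units of 40 mm (1.0 is 40 mm), a list of three; "turn": the turn, a rotation vector about the tool's x, y, z in units of 6 degrees (1.0 is 6 degrees), a list of three; "fingers": the closure, from 0 (fully open) to 1 (shut). In form: [{"dp": [tx, ty, tz], "turn": [wx, wy, wz], "fingers": fingers}, ...]. A call has 1 to 5 rows; each row shifts and turns the commanded pose from where the row before left it, along the tool's axes as they then stand; what a row does not reach is not made up. A row lasts 1/12 s, in which the tool goes at most 41.7 mm and 7.16 degrees, less where a joint would pass 70% of its speed; a pose out of reach is approached as far as the arm can. A call is refused whole if a number of a shift passes 1 or a number of a turn 1, either way. A call with a gripper value outside its range is refused whole. The fingers move at their own pace and stop on an object; "force" is the grip in N (left out, the last holds). Time passes only in rows, so rows that do not move let the fingers close. It gives the time, the measured TCP pose, the force, the opening and the grip force at its end, in the units of the state.
- r.sense(): the state, without advancing time (a new reading comes with each control period).
- r.grab_frame(name): name is "scene" or "side" or "wrist"; returns a dict with "pixels" (420x560x3 uint8, red, green, blue), "fx", "fy", "cx", "cy" (pixels), "pose" (4x4, takes a point from camera to world coordinates). Camera axes: x right, y down, z forward; pixel columns grow to the right and rows downward; lengths in mm; the calibration is good to about 2 mm. A picture is of the moment at which its call begins. There is no depth.
- r.sign_off(): hands the job in; it is judged then, once.
The state is a dict: "clock": time; "qpos": joint angles; "qvel": joint speeds; "joint_efforts": joint torques, N m; "eef_pos": TCP position; "tcp_rot": TCP orientation; "contact_force": force on the tool from outside, world axes, zero at the start; "wrist_torque": the same for the moment, N m; "opening": opening from 0.0 (shut) to 1.0 (fully open); "grasp_force": force on a finger pad.
Only numpy, scipy, OpenCV 4.12 (cv2) and the standard library are available. Lean on these libraries where they do the work, as an engineer would, in place of code of your own. Each camera call takes 0.05 s, during which the arm holds its last target. There are 200 camera calls.

TASK

With the gripper shut, run the fingertips along the curved row of vial caps in the blue holder, from the green cap to the far end, gently pressing each cap fully home in turn. Make it one pass that follows the curve, staying close over the caps (no more than about 2 cm above them) until the last is down. The fingers may slide from cap to cap or rise a little between them. Do not grip or lift anything, do not shift the holder, and leave the vial and the tweezers beside it alone.

Things in the scene. Friction and masses are not known exactly. Their poses are not given: they have to be found in the camera images.
- holder: Loose blue curved vial holder, weighted (2.5 kg), on the table; 220 mm long, 36 mm wide (44 at the foot), 34 high. Origin: underside, below the middle of the curve. z up, +x to the outside of the bend, +y to the green end. Caps on a circle of radius 110 mm about arc_center, 33 mm apart, at +0.75 (cap 1), 0.45, 0.15, -0.15, -0.45, -0.75 rad (cap 6) from +x about that centre.
- arc_center (a point): Centre of the circle on which the caps stand, at table height: 110 mm from the holder's origin toward its -x, on the hollow side of the bend.
- cap_1_top (a point): Highest point of cap 1 (green, at the end where the pass begins): round and gently domed, 27 mm wide, 8 mm thick (dome 5 mm, rim 3 mm), on a narrower dark plug. Top is 57 mm above the table fully proud, 52 mm when fully home on the vial's neck.
- cap_2_top (a point): Highest point of cap 2 (white): round and gently domed, 27 mm wide, 8 mm thick (dome 5 mm, rim 3 mm), on a narrower dark plug. Top is 57 mm above the table fully proud, 52 mm when fully home on the vial's neck.
- cap_3_top (a point): Highest point of cap 3 (white): round and gently domed, 27 mm wide, 8 mm thick (dome 5 mm, rim 3 mm), on a narrower dark plug. Top is 57 mm above the table fully proud, 52 mm when fully home on the vial's neck.
- cap_4_top (a point): Highest point of cap 4 (white): round and gently domed, 27 mm wide, 8 mm thick (dome 5 mm, rim 3 mm), on a narrower dark plug. Top is 57 mm above the table fully proud, 52 mm when fully home on the vial's neck.
- cap_5_top (a point): Highest point of cap 5 (white): round and gently domed, 27 mm wide, 8 mm thick (dome 5 mm, rim 3 mm), on a narrower dark plug. Top is 57 mm above the table fully proud, 52 mm when fully home on the vial's neck.
- cap_6_top (a point): Highest point of cap 6 (white, the last, at the far end): round and gently domed, 27 mm wide, 8 mm thick (dome 5 mm, rim 3 mm), on a narrower dark plug. Top is 57 mm above the table fully proud, 52 mm when fully home on the vial's neck.
- cap_1 (a joint): How far cap 1 has been pushed down, m: 0 fully proud, 0.005 fully home against its stop (starts between 0 and 0.001). Moves straight down at about 1.5 N and stays where it is left; no spring.
- cap_2 (a joint): How far cap 2 has been pushed down, m: 0 fully proud, 0.005 fully home against its stop (starts between 0 and 0.001). Moves straight down at about 1.5 N and stays where it is left; no spring.
- cap_3 (a joint): How far cap 3 has been pushed down, m: 0 fully proud, 0.005 fully home against its stop (starts between 0 and 0.001). Moves straight down at about 1.5 N and stays where it is left; no spring.
- cap_4 (a joint): How far cap 4 has been pushed down, m: 0 fully proud, 0.005 fully home against its stop (starts between 0 and 0.001). Moves straight down at about 1.5 N and stays where it is left; no spring.
- cap_5 (a joint): How far cap 5 has been pushed down, m: 0 fully proud, 0.005 fully home against its stop (starts between 0 and 0.001). Moves straight down at about 1.5 N and stays where it is left; no spring.
- cap_6 (a joint): How far cap 6 has been pushed down, m: 0 fully proud, 0.005 fully home against its stop (starts between 0 and 0.001). Moves straight down at about 1.5 N and stays where it is left; no spring.
- vial: Loose clear glass vial with grey stopper, 22 mm wide, 48 mm high, standing on the table in the hollow of the bend. Bystander. Origin at the centre of its underside, z up.
- tweezers: Loose steel tweezers, 111 x 13 x 8 mm, lying on the table by the outside of the bend. Bystander. Origin at the centre of the underside.
There are look-alikes about, which are no part of the job. There is more than one size of the holder; the job needs the larger.

How it is judged (in metres and radians):
On the way, in this order (a step that is already met when the one before it is completed fails the run):
1. the green first cap is home (value of joint cap_1 above 0.0035 m), for 0.05 s.
2. the second cap is home (value of joint cap_2 above 0.0035 m), for 0.05 s.
3. the third cap is home (value of joint cap_3 above 0.0035 m), for 0.05 s.
4. the fourth cap is home (value of joint cap_4 above 0.0035 m), for 0.05 s.
5. the fifth cap is home (value of joint cap_5 above 0.0035 m), for 0.05 s.
6. the sixth and last cap is home (value of joint cap_6 above 0.0035 m), for 0.05 s.
At the end, for the whole second after the job is handed in: All six caps are within 1.5 mm of fully home; the holder stands flat and at rest within 20 mm of where it was; the vial stands and the tweezers lie within 20 mm of where they were (value of joint each of cap_1, cap_2, cap_3, cap_4, cap_5, cap_6 above 0.0035 m and distance of each of holder, vial, tweezers from where it was at the start of the episode below 0.02 m and angle between holder's own z axis and vertical below 0.05 rad and linear speed of holder below 0.01 m/s and angle between vial's own z axis and vertical below 0.2 rad); the robot touches nothing.
It fails at once if the holder is lifted (5 mm), tipped (0.1 rad) or shifted (20 mm) (height (world z) of holder above 0.005 m or angle between holder's own z axis and vertical above 0.1 rad or distance of holder from where it was at the start of the episode above 0.02 m).
It fails at once if the holder or a cap is pressed hard (over 40 N) (contact force between the fingers and holder above 40 N).
It fails at once if the pass is broken off between the first and the last cap: the TCP rises more than 105 mm above the holder's underside (fingertips about 29 mm above a proud cap) (value of joint cap_1 above 0.0035 m and value of joint cap_6 below 0.0035 m and z of the grasp point in the frame of holder above 0.105 m).
It fails at once if the pass leaves the curve between the first and the last cap: the TCP is more than 35 mm off the circle of the caps (value of joint cap_1 above 0.0035 m and value of joint cap_6 below 0.0035 m and (horizontal distance between the grasp point and arc_center above 0.145 m or horizontal distance between the grasp point and arc_center below 0.075 m)).
It fails at once if the vial is knocked over or moved 20 mm, or the tweezers are moved 20 mm (distance of any of vial, tweezers from where it was at the start of the episode above 0.02 m or angle between vial's own z axis and vertical above 0.3 rad).
It also fails if it takes over 51 s, if anything falls off the work surface, if the arm or the gripper's body presses on something with over 40 N, if the wrist force passes 120 N, or if a joint passes its speed limit or range.

## Working session

There is one attempt and no reset: what is moved stays moved. The work goes in short steps, Python scripts to look and compute and a tool call to move; the robot and the scene stay as the last step left them, time stands still between calls to the robot, and variables do not carry over. Pictures are saved under pics/ and viewed, at most 10 in all, crops included, and the job is handed in when it is done.

Besides the shell and the picture viewer there is one more tool, called after "Request:" as a command line: name --argument value ..., lists and objects as JSON in quotes. play_rows: Moves the arm, as the interface text tells. Its arguments: {"type":"object","properties":{"rows":{"type":"array"},"force":{"type":"number"}},"required":["rows"]}

```bash
mkdir -p pics; python3 - <<'E'
from rig import r
import cv2,pickle
for n in("scene","side","wrist"):
    f=r.grab_frame(n);pickle.dump(f,open(n+".pkl","wb"));cv2.imwrite(f"pics/{n}.png",f["pixels"][:,:,::-1])
    print(n,f["fx"],f["cx"],f["cy"],f["pose"].round(3).tolist())
print(r.sense())
E
```

```text
scene 509.98658183570706 282.37039740827316 209.46188511499722 [[-0.526, -0.604, 0.599, 67.954], [-0.851, 0.372, -0.372, 383.202], [0.002, -0.705, -0.709, 644.901], [0.0, 0.0, 0.0, 1.0]]
side 473.2460957262404 278.9807850753296 205.1250430170402 [[0.988, -0.085, 0.132, 466.316], [-0.157, -0.559, 0.814, -639.564], [0.005, -0.825, -0.565, 567.052], [0.0, 0.0, 0.0, 1.0]]
wrist 327.559556410637 276.84733724549756 206.01160388983405 [[1.0, 0.001, -0.001, 624.991], [0.001, -0.945, -0.327, 84.982], [-0.002, 0.327, -0.945, 373.362], [0.0, 0.0, 0.0, 1.0]]
{'clock': 0.15, 'qpos': array([-2.39020159e-03,  3.53524241e-01,  1.63395703e+00,  1.03424837e-05,
        1.15521575e+00, -2.41878221e-03]), 'qvel': array([ 0.00149598, -0.0022736 , -0.00230376,  0.00050303,  0.00072927,
       -0.00069523]), 'joint_efforts': array([-7.39769093e-04, -6.05638933e+01, -3.42338884e+01, -2.29960733e-05,
        6.16452831e-03, -4.00942213e-05]), 'eef_pos': array([6.24652530e+02, 1.00217155e-02, 2.49414841e+02]), 'tcp_rot': array([-3.14048830e+00, -1.21287486e-05,  1.57082072e+00]), 'contact_force': array([-0.25070116,  0.17158582,  0.15577256]), 'wrist_torque': array([ 0.00930914, -0.01029981, -0.03319351]), 'grasp_force': 0.0, 'opening': 1.001255929031865}
```

View pics/scene.png

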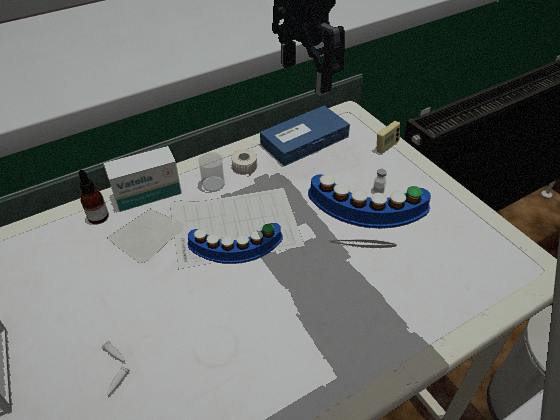

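View pics/wrist.png

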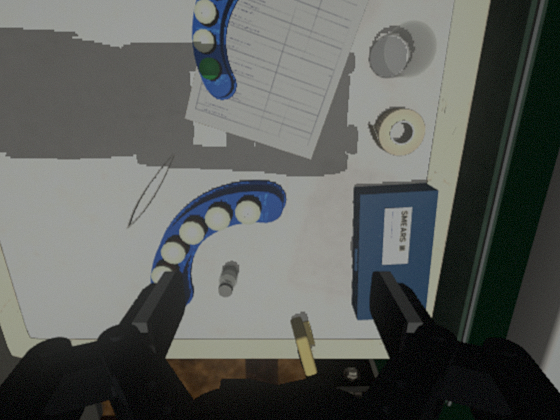

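```bash
python3 - <<'E'
import cv2,pickle,numpy as np
s=pickle.load(open("scene.pkl","rb"))["pixels"][:,:,::-1]; d=pickle.load(open("side.pkl","rb"))["pixels"][:,:,::-1]
c=cv2.resize(s[160:240,290:450],(560,280),interpolation=cv2.INTER_CUBIC)
d2=cv2.resize(d,(420,315));o=np.zeros((600,560,3),np.uint8);o[:280]=c;o[282:597,:420]=d2
cv2.imwrite("pics/crop.png",o)
E
```

```text
(no output)
```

View pics/crop.png

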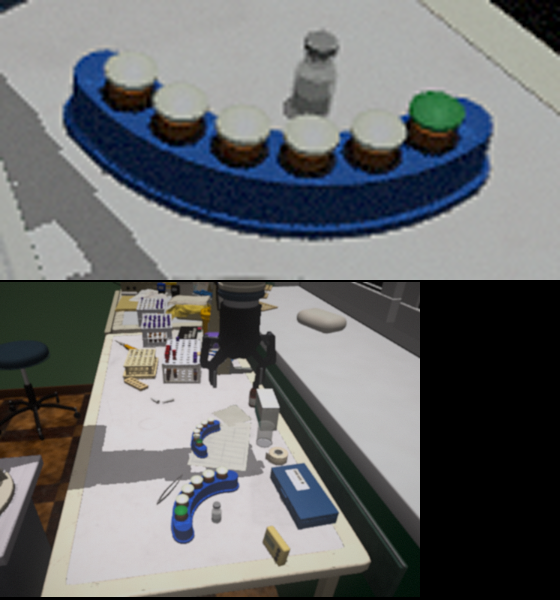

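The two candidates are the small holder at scene (235,243) and the large one at scene (370,203). The large one fits: the vial stands in its hollow at (380,182), the tweezers lie outside its bend at (363,243), and its green cap is at (414,191). In the wrist picture, its white caps run from (248,210) to (163,273).

```bash
cat > h.py <<'E'
import cv2,numpy as np
from scipy.optimize import least_squares
def ray(f,u,v,z):
    P=f["pose"];d=P[:3,:3]@np.array([(u-f["cx"])/f["fx"],(v-f["cy"])/f["fy"],1]);o=P[:3,3]
    return (o+d*(z-o[2])/d[2])
def blobs(f,box,thr=115,z=52,amin=20):
    x0,y0,x1,y1=box;im=f["pixels"][y0:y1,x0:x1];hs=cv2.cvtColor(im,cv2.COLOR_RGB2HSV)
    h,s,v=cv2.split(hs)
    blue=((h>100)&(h<130)&(s>130)).astype(np.uint8)
    n,l,st,_=cv2.connectedComponentsWithStats(blue,connectivity=8)
    b=(l==1+st[1:,4].argmax()).astype(np.uint8)
    b=cv2.morphologyEx(cv2.copyMakeBorder(b,40,40,40,40,0),cv2.MORPH_CLOSE,cv2.getStructuringElement(2,(25,25)))[40:-40,40:-40]
    out=[]
    for name,m in(("green",(h>45)&(h<85)&(s>80)),("white",(s<70)&(v>thr))):
        m=(m&(b>0)).astype(np.uint8)
        cs,_=cv2.findContours(m,cv2.RETR_EXTERNAL,cv2.CHAIN_APPROX_NONE)
        for c in cs:
            if cv2.contourArea(c)<amin: continue
            (cx,cy),(w,hh),a=cv2.minAreaRect(c)
            M=cv2.moments(c);u,vv=M["m10"]/M["m00"]+x0,M["m01"]/M["m00"]+y0
            p=ray(f,u,vv,z);out.append((name,round(u,1),round(vv,1),round(w,1),round(hh,1),p.round(1)[:2].tolist()))
    return out
def circ(pts,r=110):
    pts=np.array(pts)
    return pts
def fit(pts,ids):
    # rigid fit of the known cap pattern: ids 1..6
    a={i+1:.75-.3*i for i in range(6)};pts=np.array(pts)
    q=np.array([[110*np.cos(a[i]),110*np.sin(a[i])] for i in ids])
    qc,pc=q.mean(0),pts.mean(0)
    U,_,V=np.linalg.svd((q-qc).T@(pts-pc));R=V.T@np.diag([1,np.linalg.det(V.T@U.T)])@U.T
    t=pc-R@qc
    return t,np.arctan2(R[1,0],R[0,0]),(q@R.T+t-pts)
E
python3 - <<'E'
import pickle
from h import *
for n,b in(("wrist",(140,165,300,310)),("scene",(300,165,440,235)),("side",(215,245,325,350))):
    print(n)
    for x in blobs(pickle.load(open(n+".pkl","rb")),b):print(x)
E
```

```text
wrist
scene
('white', 379.9, 201.2, 4.0, 14.0, [500.7, -76.4])
('white', 358.2, 198.1, 14.6, 4.0, [525.5, -50.2])
side
('green', 241.0, 304.2, 14.0, 16.0, [490.8, -144.4])
```

```bash
python3 - <<'E'
import pickle,cv2
for n,ps in(("wrist",[(248,210),(192,232),(268,200)]),("scene",[(414,191),(327,181),(380,215)]),("side",[(241,304),(296,272)])):
    im=cv2.cvtColor(pickle.load(open(n+".pkl","rb"))["pixels"],cv2.COLOR_RGB2HSV)
    print(n,[im[v,u].tolist() for u,v in ps])
E
```

```text
wrist [[90, 2, 154], [75, 3, 157], [109, 146, 129]]
scene [[67, 133, 134], [105, 6, 178], [110, 203, 54]]
side [[68, 169, 149], [115, 102, 75]]
```

```bash
cat >> h.py <<'E'
def comps(f,box,name,z=52,thr=110,a0=60,a1=900):
    x0,y0,x1,y1=box;im=f["pixels"][y0:y1,x0:x1];h,s,v=cv2.split(cv2.cvtColor(im,cv2.COLOR_RGB2HSV))
    m=((h>45)&(h<85)&(s>80)) if name=="green" else ((s<45)&(v>thr))
    m=cv2.morphologyEx(m.astype(np.uint8),cv2.MORPH_OPEN,np.ones((3,3),np.uint8))
    n,l,st,c=cv2.connectedComponentsWithStats(m,connectivity=4)
    for i in range(1,n):
        if a0<st[i,4]<a1: print(name,(c[i]+[x0,y0]).round(1),st[i,2:].tolist(),ray(f,*(c[i]+[x0,y0]),z).round(1)[:2])
E
python3 - <<'E'
import pickle
from h import *
for n,b in(("wrist",(140,165,300,310)),("scene",(300,165,440,235)),("side",(215,245,325,350))):
    print(n);f=pickle.load(open(n+".pkl","rb"))
    for c in("green","white"):comps(f,b,c)
E
```

```text
wrist
white [191.1 232.7] [25, 23, 448] [533.  -56.4]
white [172.6 252.5] [24, 22, 420] [510.7 -80.1]
scene
green [414.3 191.4] [16, 12, 141] [ 488.5 -141.7]
white [305.8 215.1] [12, 9, 64] [538.5  46.7]
white [305.4 229.5] [14, 12, 129] [512.4  64.7]
side
green [241.  304.2] [17, 14, 199] [ 490.8 -144.5]
```

Request:
play_rows --rows '[{"dp": [0.25, -0.4, 0], "turn": [0, 0, 0], "fingers": 1}, {"dp": [0.25, -0.4, 0], "turn": [0, 0, 0], "fingers": 1}, {"dp": [0.25, -0.4, 0], "turn": [0, 0, 0], "fingers": 1}, {"dp": [0.25, -0.4, 0], "turn": [0, 0, 0], "fingers": 1}, {"dp": [0.25, -0.4, 0], "turn": [0, 0, 0], "fingers": 1}]'

```text
clock: 0.57
eef_pos: [544.0, 50.3, 249.7]
tcp_rot: [-3.141, 0.0, 1.571]
contact_force: [0.1, -0.1, 0.1]
opening: 0.298
grasp_force: 0.0
```

Request:
play_rows --rows '[{"dp": [0, 0, 0], "turn": [0, 0, 0], "fingers": 1}, {"dp": [0, 0, 0], "turn": [0, 0, 0], "fingers": 1}, {"dp": [0, 0, 0], "turn": [0, 0, 0], "fingers": 1}, {"dp": [0, 0, 0], "turn": [0, 0, 0], "fingers": 1}, {"dp": [0, 0, 0], "turn": [0, 0, 0], "fingers": 1}]'

```text
clock: 0.98
eef_pos: [545.6, 49.6, 249.9]
tcp_rot: [3.141, 0.0, 1.57]
contact_force: [-0.0, -0.2, 0.4]
opening: -0.004
grasp_force: 0.0
```

```bash
python3 - <<'E'
from rig import r
import pickle
from h import *
f=r.grab_frame("wrist");pickle.dump(f,open("w2.pkl","wb"));cv2.imwrite("pics/w2.png",f["pixels"][:,:,::-1])
s=r.sense();print(s["clock"],s["eef_pos"],s["tcp_rot"],s["opening"],s["contact_force"])
comps(f,(0,0,560,420),"green");comps(f,(0,0,560,420),"white",a0=200)
E
```

```text
1.0333 [545.50692001  49.64576996 249.86800031] [3.14158896e+00 7.28839195e-05 1.57029500e+00] 2.805416264905937e-05 [ 0.07689258 -0.05801572 -0.43791574]
green [291.6 120.7] [18, 17, 224] [559.9 109.4]
white [344.2   9.3] [21, 21, 375] [603.8 202.5]
white [320.8  23.5] [21, 24, 403] [584.1 191.6]
white [302.4  40.8] [20, 13, 208] [568.4 178. ]
white [465.6 175.6] [41, 36, 824] [736.   55.8]
white [276.7 366.7] [15, 38, 422] [ 545.7 -189.7]
white [459.6 358.6] [50, 29, 806] [ 772.4 -176.9]
```

View pics/w2.png

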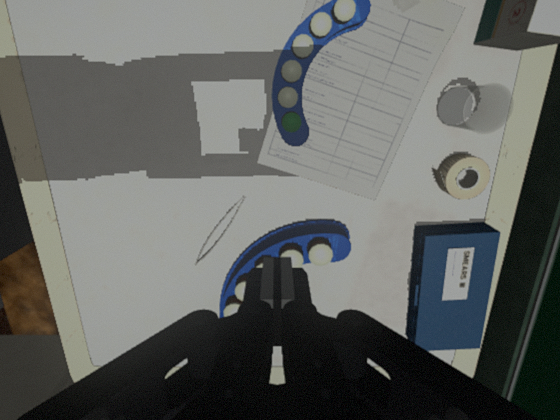

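The shift put the camera the wrong way. The large holder is now low in the picture, around (285,260), and hidden by the fingers, so I'll move toward -y.

Request:
play_rows --rows '[{"dp": [-0.8, 0, 0], "turn": [0, 0, 0], "fingers": 1}, {"dp": [-0.8, 0, 0], "turn": [0, 0, 0], "fingers": 1}, {"dp": [-0.8, 0, 0], "turn": [0, 0, 0], "fingers": 1}, {"dp": [-0.8, 0, 0], "turn": [0, 0, 0], "fingers": 1}, {"dp": [-0.8, 0, 0], "turn": [0, 0, 0], "fingers": 1}]'

```text
clock: 1.45
eef_pos: [545.1, -111.8, 250.0]
tcp_rot: [3.141, 0.0, 1.571]
contact_force: [0.4, -0.3, -0.4]
opening: 0.001
grasp_force: 0.0
```

Request:
play_rows --rows '[{"dp": [0, 0, 0], "turn": [0, 0, 0], "fingers": 1}, {"dp": [0, 0, 0], "turn": [0, 0, 0], "fingers": 1}, {"dp": [0, 0, 0], "turn": [0, 0, 0], "fingers": 1}]'

```text
clock: 1.7
eef_pos: [545.0, -110.0, 249.8]
tcp_rot: [-3.141, -0.0, 1.57]
contact_force: [-0.3, 0.6, -0.2]
opening: -0.001
grasp_force: 0.0
```

```bash
python3 - <<'E'
from rig import r
import pickle
from h import *
f=r.grab_frame("wrist");pickle.dump(f,open("w3.pkl","wb"));cv2.imwrite("pics/w3.png",f["pixels"][:,:,::-1])
s=r.sense();print(s["clock"],s["eef_pos"],s["tcp_rot"],s["opening"],s["contact_force"])
comps(f,(0,0,560,420),"green");comps(f,(0,0,560,420),"white",a0=200)
E
```

```text
1.75 [ 545.02346472 -109.48818974  249.81296816] [-3.14124858e+00 -4.54873390e-04  1.57070767e+00] 0.0032310936138386826 [-1.32448397  0.006409   -0.10134838]
green [225.  211.2] [25, 24, 470] [ 490.8 -142. ]
white [330.6  98.3] [19, 19, 258] [595.3 -29.9]
white [294.9 106.7] [16, 18, 202] [562.2 -37.4]
white [261.7 124.7] [24, 25, 405] [530.6 -53.8]
white [242.9 149.3] [22, 21, 328] [511.8 -77.4]
white [228.2 181.6] [26, 25, 507] [ 495.8 -110.1]
```

View pics/w3.png

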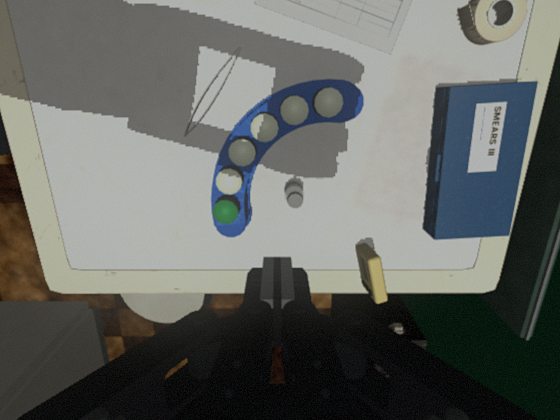

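All six caps show: green at (225,211), then (229,181), (243,152), (264,127), (294,110) and (329,102). The vial is at (294,193) and the tweezers at (213,90). Next I'll refine the shaded blobs and fit the arc.

```bash
python3 - <<'E'
import pickle
from h import *
f=pickle.load(open("w3.pkl","rb"))
b=(205,75,370,245);x0,y0,x1,y1=b
h,s,v=cv2.split(cv2.cvtColor(f["pixels"],cv2.COLOR_RGB2HSV))
pts=[]
for u,vv in[(225,211),(229,181),(243,152),(264,127),(294,110),(329,102)]:
    # region: not blue/dark, within 15 px of the cap
    yy,xx=np.mgrid[:420,:560]
    m=((xx-u)**2+(yy-vv)**2<15.5**2)&(((s<75)&(v>60))|((h>45)&(h<90)&(s>80)&(v>40)))
    m=cv2.morphologyEx(m.astype(np.uint8),cv2.MORPH_OPEN,cv2.getStructuringElement(2,(9,9)))
    cs,_=cv2.findContours(m,0,cv2.CHAIN_APPROX_NONE);c=max(cs,key=cv2.contourArea)
    (e,r)=cv2.minEnclosingCircle(c);M=cv2.moments(c);g=(M["m10"]/M["m00"],M["m01"]/M["m00"])
    p=ray(f,*g,52)[:2];pts.append(p);print(np.round(e,1),round(r,1),np.round(g,1),cv2.contourArea(c),p.round(1))
t,a,res=fit(pts,range(1,7));print("centre",t.round(1),"ang",a,"\nres",res.round(1).tolist())
for i in range(6):
    A=a+.75-.3*i;print(i+1,(t+110*np.array([np.cos(A),np.sin(A)])).round(1),round(A,3))
print("vial",ray(f,294,195,48)[:2],"tw",ray(f,238,50,4)[:2],ray(f,186,134,4)[:2])
E
```

```text
[225.3 210.7] 12.8 [225.2 210.9] 455.5 [ 491.1 -141.7]
[228.6 180.6] 13.6 [228.6 181. ] 524.5 [ 496.3 -109.4]
[241.8 152.1] 14.1 [241.6 152.1] 572.0 [510.5 -80.2]
[263.5 127. ] 15.1 [264.1 127.1] 610.5 [532.9 -56.2]
[294.  109.5] 14.8 [293.9 109.7] 641.5 [561.3 -40.1]
[328.6 101.9] 15.2 [328.3 101.8] 653.0 [593.3 -33. ]
centre [ 600.9 -142.6] ang 2.3871788012244717 
res [[-0.2, -0.4], [-0.3, -0.2], [-0.1, 0.1], [-0.0, 0.1], [0.2, 0.2], [0.3, 0.2]]
1 [ 490.9 -142.1] 3.137
2 [ 496.  -109.6] 2.837
3 [510.4 -80.1] 2.537
4 [532.9 -56.1] 2.237
5 [561.5 -39.9] 1.937
6 [593.6 -32.8] 1.637
vial [ 562.93913836 -125.51707799] tw [505.28076706  16.50605457] [444.20999387 -68.20289524]
```

Request:
play_rows --rows '[{"dp": [-0.16, -0.27, 0.75], "turn": [0, 0, 0], "fingers": 1}, {"dp": [-0.16, -0.27, 0.75], "turn": [0, 0, 0], "fingers": 1}, {"dp": [-0.16, -0.27, 0.75], "turn": [0, 0, 0], "fingers": 1}, {"dp": [-0.16, -0.27, 0.75], "turn": [0, 0, 0], "fingers": 1}, {"dp": [-0.17, -0.27, 0.75], "turn": [0, 0, 0], "fingers": 1}]'

```text
clock: 2.17
eef_pos: [490.8, -141.3, 99.0]
tcp_rot: [3.141, 0.0, 1.573]
contact_force: [0.1, -0.2, 0.4]
opening: -0.0
grasp_force: 0.0
```

Request:
play_rows --rows '[{"dp": [0, 0, 0.2], "turn": [0, 0, 0], "fingers": 1}, {"dp": [0, 0, 0.1], "turn": [0, 0, 0], "fingers": 1}, {"dp": [0, 0, 0], "turn": [0, 0, 0], "fingers": 1}, {"dp": [0, 0, 0], "turn": [0, 0, 0], "fingers": 1}]'

```text
clock: 2.5
eef_pos: [492.9, -142.1, 89.3]
tcp_rot: [3.139, 0.001, 1.572]
contact_force: [-0.1, 0.4, 0.5]
opening: -0.002
grasp_force: 0.0
```

```bash
python3 - <<'E'
from rig import r
import numpy as np
from h import *
a=r.grab_frame("scene")["pixels"][120:220,330:470,::-1];b=r.grab_frame("side")["pixels"][220:350,190:330,::-1]
o=np.zeros((600,700,3),np.uint8);c=cv2.resize(a,None,fx=2.9,fy=2.9);o[:290,:406]=c[:290,:406];d=cv2.resize(b,None,fx=2.3,fy=2.3);o[295:295+d.shape[0],:d.shape[1]]=d
cv2.imwrite("pics/c1.png",o);s=r.sense();print(s["clock"],s["eef_pos"],s["contact_force"])
E
```

```text
2.6 [ 492.79858437 -142.30580912   89.57202492] [ 0.20147602 -0.11225941 -0.74427018]
```

View pics/c1.png

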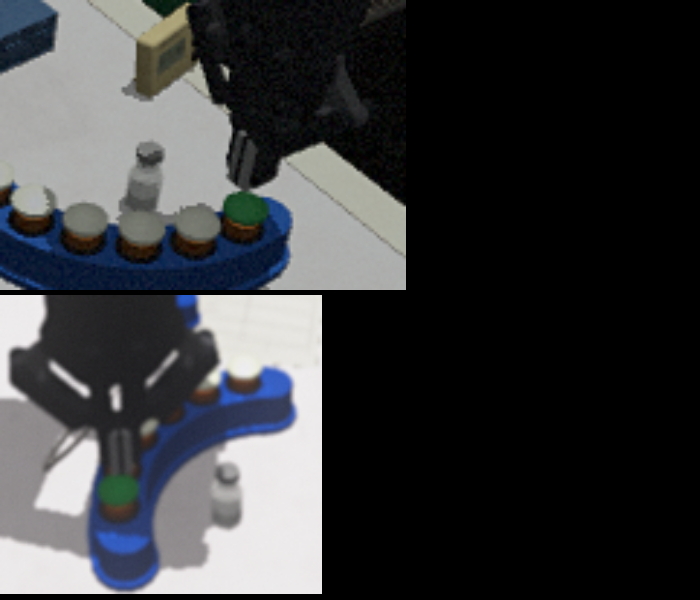

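Both views show the shut fingertips right over the green cap: scene crop (245,180) over (245,208), side crop (118,470) over (118,490). I'll go down gently.

Request:
play_rows --rows '[{"dp": [0, -0.05, 0.15], "turn": [0, 0, 0], "fingers": 1}, {"dp": [0, 0, 0.15], "turn": [0, 0, 0], "fingers": 1}, {"dp": [0, 0, 0.05], "turn": [0, 0, 0], "fingers": 1}, {"dp": [0, 0, 0], "turn": [0, 0, 0], "fingers": 1}, {"dp": [0, 0, 0], "turn": [0, 0, 0], "fingers": 1}]'

```text
clock: 3.02
eef_pos: [488.8, -142.4, 73.8]
tcp_rot: [-3.141, -0.0, 1.571]
contact_force: [-0.8, -0.8, -0.6]
opening: -0.003
grasp_force: 0.0
```

Request:
play_rows --rows '[{"dp": [0, 0, 0.05], "turn": [0, 0, 0], "fingers": 1}, {"dp": [0, 0, 0.05], "turn": [0, 0, 0], "fingers": 1}, {"dp": [0, 0, 0], "turn": [0, 0, 0], "fingers": 1}]'

```text
clock: 3.27
eef_pos: [489.1, -142.4, 70.3]
tcp_rot: [3.142, -0.0, 1.571]
contact_force: [-2.6, 1.3, 8.1]
opening: -0.002
grasp_force: 3.9
```

Request:
play_rows --rows '[{"dp": [0, 0.02, 0.02], "turn": [0, 0, 0], "fingers": 1}, {"dp": [0, 0, 0], "turn": [0, 0, 0], "fingers": 1}]'

```text
clock: 3.43
eef_pos: [489.2, -142.4, 70.0]
tcp_rot: [-3.14, -0.0, 1.571]
contact_force: [-6.8, 0.9, 18.2]
opening: -0.001
grasp_force: 9.3
```

The force climbs steeply with depth (18 N), so cap 1 is on its stop. On to cap 2.

Request:
play_rows --rows '[{"dp": [0, 0, -0.33], "turn": [0, 0, 0], "fingers": 1}, {"dp": [0.41, 0.08, 0], "turn": [0, 0, 0], "fingers": 1}, {"dp": [0.41, 0.08, 0], "turn": [0, 0, 0], "fingers": 1}, {"dp": [0, 0, 0], "turn": [0, 0, 0], "fingers": 1}, {"dp": [0, 0, 0.15], "turn": [0, 0, 0], "fingers": 1}]'

```text
clock: 3.85
eef_pos: [496.9, -109.4, 76.9]
tcp_rot: [3.14, 0.0, 1.572]
contact_force: [-0.4, -0.6, 0.7]
opening: 0.005
grasp_force: 0.0
```

Request:
play_rows --rows '[{"dp": [0, 0, 0.05], "turn": [0, 0, 0], "fingers": 1}, {"dp": [0, 0, 0.05], "turn": [0, 0, 0], "fingers": 1}, {"dp": [0, 0, 0.05], "turn": [0, 0, 0], "fingers": 1}, {"dp": [0, 0, 0.01], "turn": [0, 0, 0], "fingers": 1}, {"dp": [0, 0, 0], "turn": [0, 0, 0], "fingers": 1}]'

```text
clock: 4.27
eef_pos: [496.1, -110.0, 70.2]
tcp_rot: [-3.141, -0.0, 1.57]
contact_force: [-1.4, 1.0, 9.7]
opening: -0.0
grasp_force: 4.7
```

Request:
play_rows --rows '[{"dp": [0, 0, -0.31], "turn": [0, 0, 0], "fingers": 1}, {"dp": [0.37, 0.18, 0], "turn": [0, 0, 0], "fingers": 1}, {"dp": [0.37, 0.18, 0], "turn": [0, 0, 0], "fingers": 1}, {"dp": [0, 0, 0], "turn": [0, 0, 0], "fingers": 1}, {"dp": [0, 0, 0.15], "turn": [0, 0, 0], "fingers": 1}]'

```text
clock: 4.68
eef_pos: [511.2, -80.2, 76.7]
tcp_rot: [3.14, 0.0, 1.572]
contact_force: [0.5, -0.5, 0.7]
opening: -0.002
grasp_force: 0.0
```

Request:
play_rows --rows '[{"dp": [0, 0, 0.05], "turn": [0, 0, 0], "fingers": 1}, {"dp": [0, 0, 0.05], "turn": [0, 0, 0], "fingers": 1}, {"dp": [0, 0, 0.05], "turn": [0, 0, 0], "fingers": 1}, {"dp": [0, 0, 0.01], "turn": [0, 0, 0], "fingers": 1}, {"dp": [0, 0, 0], "turn": [0, 0, 0], "fingers": 1}]'

```text
clock: 5.1
eef_pos: [510.1, -80.5, 70.2]
tcp_rot: [-3.141, -0.0, 1.57]
contact_force: [-2.8, 1.2, 9.8]
opening: -0.0
grasp_force: 4.9
```

Cap 4 is next: +22.5 mm in x and +24 mm in y.

Request:
play_rows --rows '[{"dp": [0, 0, -0.31], "turn": [0, 0, 0], "fingers": 1}, {"dp": [0.3, 0.28, 0], "turn": [0, 0, 0], "fingers": 1}, {"dp": [0.3, 0.28, 0], "turn": [0, 0, 0], "fingers": 1}, {"dp": [0, 0, 0], "turn": [0, 0, 0], "fingers": 1}, {"dp": [0, 0, 0.15], "turn": [0, 0, 0], "fingers": 1}]'

```text
clock: 5.52
eef_pos: [534.0, -55.7, 76.6]
tcp_rot: [3.14, 0.0, 1.572]
contact_force: [-0.0, -0.3, 1.4]
opening: -0.004
grasp_force: 0.0
```

Request:
play_rows --rows '[{"dp": [0, 0, 0.05], "turn": [0, 0, 0], "fingers": 1}, {"dp": [0, 0, 0.05], "turn": [0, 0, 0], "fingers": 1}, {"dp": [0, 0, 0.05], "turn": [0, 0, 0], "fingers": 1}, {"dp": [0, 0, 0.01], "turn": [0, 0, 0], "fingers": 1}, {"dp": [0, 0, 0], "turn": [0, 0, 0], "fingers": 1}]'

```text
clock: 5.93
eef_pos: [532.4, -56.1, 70.2]
tcp_rot: [-3.141, -0.0, 1.57]
contact_force: [-3.0, 3.1, 9.9]
opening: -0.002
grasp_force: 4.8
```

Cap 5 is next: +28.8 mm in x and +16.2 mm in y.

Request:
play_rows --rows '[{"dp": [0, 0, -0.31], "turn": [0, 0, 0], "fingers": 1}, {"dp": [0.2, 0.36, 0], "turn": [0, 0, 0], "fingers": 1}, {"dp": [0.2, 0.36, 0], "turn": [0, 0, 0], "fingers": 1}, {"dp": [0, 0, 0], "turn": [0, 0, 0], "fingers": 1}, {"dp": [0, 0, 0.15], "turn": [0, 0, 0], "fingers": 1}]'

```text
clock: 6.35
eef_pos: [562.2, -40.1, 76.7]
tcp_rot: [3.141, 0.0, 1.571]
contact_force: [0.4, 0.6, 0.1]
opening: 0.004
grasp_force: 0.0
```

Request:
play_rows --rows '[{"dp": [0, 0, 0.05], "turn": [0, 0, 0], "fingers": 1}, {"dp": [0, 0, 0.05], "turn": [0, 0, 0], "fingers": 1}, {"dp": [0, 0, 0.05], "turn": [0, 0, 0], "fingers": 1}, {"dp": [0, 0, 0.01], "turn": [0, 0, 0], "fingers": 1}, {"dp": [0, 0, 0], "turn": [0, 0, 0], "fingers": 1}]'

```text
clock: 6.77
eef_pos: [560.8, -40.3, 70.2]
tcp_rot: [-3.14, 0.0, 1.571]
contact_force: [-3.6, 0.6, 9.8]
opening: -0.0
grasp_force: 4.9
```

Cap 6 is last: +32.5 mm in x and +7.3 mm in y.

Request:
play_rows --rows '[{"dp": [0, 0, -0.31], "turn": [0, 0, 0], "fingers": 1}, {"dp": [0.09, 0.41, 0], "turn": [0, 0, 0], "fingers": 1}, {"dp": [0.09, 0.41, 0], "turn": [0, 0, 0], "fingers": 1}, {"dp": [0, 0, 0], "turn": [0, 0, 0], "fingers": 1}, {"dp": [0, 0, 0.15], "turn": [0, 0, 0], "fingers": 1}]'

```text
clock: 7.18
eef_pos: [595.4, -33.0, 77.4]
tcp_rot: [3.14, 0.0, 1.571]
contact_force: [0.8, 0.1, 0.3]
opening: -0.001
grasp_force: 0.0
```

Request:
play_rows --rows '[{"dp": [0, 0, 0.05], "turn": [0, 0, 0], "fingers": 1}, {"dp": [0, 0, 0.05], "turn": [0, 0, 0], "fingers": 1}, {"dp": [0, 0, 0.05], "turn": [0, 0, 0], "fingers": 1}, {"dp": [0, 0, 0.01], "turn": [0, 0, 0], "fingers": 1}, {"dp": [0, 0, 0], "turn": [0, 0, 0], "fingers": 1}]'

```text
clock: 7.6
eef_pos: [593.6, -33.0, 70.3]
tcp_rot: [-3.14, 0.0, 1.571]
contact_force: [-3.5, -0.1, 8.4]
opening: 0.0
grasp_force: 4.1
```

Request:
play_rows --rows '[{"dp": [0, 0, -0.3], "turn": [0, 0, 0], "fingers": 1}, {"dp": [0, 0, -0.8], "turn": [0, 0, 0], "fingers": 1}, {"dp": [0, 0, -0.8], "turn": [0, 0, 0], "fingers": 1}, {"dp": [0, 0, -0.8], "turn": [0, 0, 0], "fingers": 1}, {"dp": [0, 0, -0.8], "turn": [0, 0, 0], "fingers": 1}]'

```text
clock: 8.02
eef_pos: [593.8, -32.9, 211.8]
tcp_rot: [-3.141, -0.0, 1.571]
contact_force: [1.4, -0.4, 0.2]
opening: -0.001
grasp_force: 0.0
```

Request:
play_rows --rows '[{"dp": [0, 0, -0.5], "turn": [0, 0, 0], "fingers": 1}, {"dp": [0, 0, 0], "turn": [0, 0, 0], "fingers": 1}, {"dp": [0, 0, 0], "turn": [0, 0, 0], "fingers": 1}, {"dp": [0, 0, 0], "turn": [0, 0, 0], "fingers": 1}]'

```text
clock: 8.35
eef_pos: [593.8, -32.8, 229.4]
tcp_rot: [-3.14, -0.0, 1.571]
contact_force: [-0.2, 0.1, -1.0]
opening: -0.001
grasp_force: 0.0
```

```bash
python3 - <<'E'
from rig import r
import cv2,pickle,numpy as np
n=r.grab_frame("scene")["pixels"];o=pickle.load(open("scene.pkl","rb"))["pixels"]
c=lambda a:cv2.resize(a[160:240,290:450,::-1],(560,280),interpolation=cv2.INTER_CUBIC)
cv2.imwrite("pics/end.png",np.vstack([c(o),c(n)]));s=r.sense();print(s["clock"],s["eef_pos"],s["contact_force"])
E
```

```text
8.4 [593.57665125 -32.77609914 228.8426578 ] [-0.95643076  0.44764032 -0.28568028]
```

View pics/end.png

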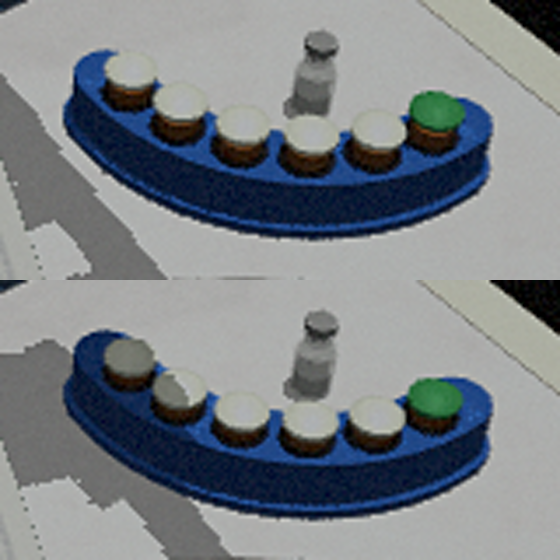

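In the before/after crops, all six caps sit lower (green at (435,115) before and (435,398−280=118) after). The holder and vial are where they were.

```bash
python3 -c "
from rig import r
print(r.sign_off())"
```

```text
the job is handed in; nothing more can be done
None
```

I pressed all six caps home in order in one pass along the curve, with readings of 18 N on the first cap and about 8 to 10 N on the rest, left the holder, vial and tweezers alone, and handed the job in; sign-off gave no verdict.

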